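# Load two kiln props into the leaning tube magazine

### The job

Pull the two white kiln props out of their snug pockets in the blue packing block and load them end to end into the leaning tube with the yellow rim, so that the first slides down to the stop and the second comes to rest on top of it. Leave the terracotta prop in its pocket, and do not knock over or push away the mug behind the block.

Things in the scene. Friction and masses are not known exactly. Their poses are not given: they have to be found in the camera images.
- case: blue packing block, fixed, 100 mm (its x) by 280 mm (its y), 45 mm high; origin at the centre of its underside. Three pockets in a row along its y axis at y = -85, 0, +85 mm, each 46 mm in x and 62 mm in y, floor 10 mm above the table. A prop stands upright in each, top 100 mm above the table (55 mm proud). Fingers have most room on a prop's two x sides. Which pocket holds which prop varies.
- case_top (a point): centre of the block's top face, 45 mm above the table. Each pocket has two dark sprung cheeks at its y sides that pinch the prop with about 6 N each; a firm pull of about 10 N straight up, with small wiggles if need be, draws the prop out
- prop_a: white hollow cylindrical ceramic kiln prop, 40 mm in diameter and 90 mm long, about 0.2 kg, both ends alike. Origin at the centre of its lower end, z along its length.
- prop_a_center (a point): the middle of the first white prop, on its axis, 45 mm from either end
- prop_b: the other white hollow cylindrical ceramic kiln prop, 40 mm in diameter and 90 mm long, about 0.2 kg, both ends alike. Origin at the centre of its lower end, z along its length.
- prop_b_center (a point): the middle of the second white prop, on its axis, 45 mm from either end
- prop_red_center (a point): the middle of the terracotta (red-brown) prop of the same size, which stays in its pocket in the block
- tube_mouth (a point): centre of the open upper end (yellow rim) of the aluminium tube, 180 to 190 mm above the table. Octagonal, 47 mm across inside, 55 mm outside, 150 mm deep to the stop. It leans 22 to 34 degrees from vertical, mouth towards the robot (lean varies; a tight clamp holds it). z points up along the tube's axis, out of the mouth; the +x side has an open window about 17 mm wide over its length
- tube_stop (a point): centre of the closed lower end of the tube (inner face of the stop), same axes. A prop released with 35 mm or more inside the mouth slides down by itself. A prop on the stop has its middle 45 mm up the axis from here, the second prop 135 mm, so the second stands 30 mm out of the mouth
- stand: grey fixed stand of the tube: base plate 170 by 160 mm and 14 mm thick, two uprights 132 mm high beside the tube. Origin on the table, about 40 mm nearer the robot than the tube's mouth; x points away from the mouth side
- mug: bisque mug, 80 mm across and 95 mm high, standing behind the block; origin at the centre of its foot

How it is judged:
On the way, in this order (a step that is already met when the one before it is completed fails the run):
1. one white prop lies in the tube on the stop (((z of prop_a_center in the frame of tube_stop between 0.03 and 0.055 m and angle between the z axis of prop_a and the z axis of tube_stop, either way round below 0.2 rad and linear speed of prop_a below 0.02 m/s and x of prop_a_center in the frame of tube_stop between -0.01 and 0.01 m and y of prop_a_center in the frame of tube_stop between -0.01 and 0.01 m) or (z of prop_b_center in the frame of tube_stop between 0.03 and 0.055 m and angle between the z axis of prop_b and the z axis of tube_stop, either way round below 0.2 rad and linear speed of prop_b below 0.02 m/s and x of prop_b_center in the frame of tube_stop between -0.01 and 0.01 m and y of prop_b_center in the frame of tube_stop between -0.01 and 0.01 m))), for 0.2 s.
2. the other white prop lies in the tube on top of the first (((z of prop_a_center in the frame of tube_stop between 0.03 and 0.055 m and angle between the z axis of each of prop_a, prop_b and the z axis of tube_stop, either way round below 0.2 rad and linear speed of each of prop_a, prop_b below 0.02 m/s and x of prop_a_center in the frame of tube_stop between -0.01 and 0.01 m and y of prop_a_center in the frame of tube_stop between -0.01 and 0.01 m and z of prop_b_center in the frame of tube_stop between 0.12 and 0.147 m and x of prop_b_center in the frame of tube_stop between -0.01 and 0.01 m and y of prop_b_center in the frame of tube_stop between -0.01 and 0.01 m) or (z of prop_b_center in the frame of tube_stop between 0.03 and 0.055 m and angle between the z axis of each of prop_b, prop_a and the z axis of tube_stop, either way round below 0.2 rad and linear speed of each of prop_b, prop_a below 0.02 m/s and x of prop_b_center in the frame of tube_stop between -0.01 and 0.01 m and y of prop_b_center in the frame of tube_stop between -0.01 and 0.01 m and z of prop_a_center in the frame of tube_stop between 0.12 and 0.147 m and x of prop_a_center in the frame of tube_stop between -0.01 and 0.01 m and y of prop_a_center in the frame of tube_stop between -0.01 and 0.01 m))), for 0.2 s.
At the end, for the whole second after the job is handed in: Both white props lie at rest in the tube end to end, in either order: one on the stop (its middle 30 to 55 mm up the tube from the stop), the other on top of it (its middle 120 to 147 mm up), each within 10 mm of the tube's axis and 0.2 rad of its direction (((z of prop_a_center in the frame of tube_stop between 0.03 and 0.055 m and angle between the z axis of each of prop_a, prop_b and the z axis of tube_stop, either way round below 0.2 rad and linear speed of each of prop_a, prop_b below 0.02 m/s and x of prop_a_center in the frame of tube_stop between -0.01 and 0.01 m and y of prop_a_center in the frame of tube_stop between -0.01 and 0.01 m and z of prop_b_center in the frame of tube_stop between 0.12 and 0.147 m and x of prop_b_center in the frame of tube_stop between -0.01 and 0.01 m and y of prop_b_center in the frame of tube_stop between -0.01 and 0.01 m) or (z of prop_b_center in the frame of tube_stop between 0.03 and 0.055 m and angle between the z axis of each of prop_b, prop_a and the z axis of tube_stop, either way round below 0.2 rad and linear speed of each of prop_b, prop_a below 0.02 m/s and x of prop_b_center in the frame of tube_stop between -0.01 and 0.01 m and y of prop_b_center in the frame of tube_stop between -0.01 and 0.01 m and z of prop_a_center in the frame of tube_stop between 0.12 and 0.147 m and x of prop_a_center in the frame of tube_stop between -0.01 and 0.01 m and y of prop_a_center in the frame of tube_stop between -0.01 and 0.01 m))); the robot touches nothing.
It fails at once if the terracotta prop is moved more than 20 mm (distance of prop_red_center from where it was at the start of the episode above 0.02 m).
It fails at once if the mug is pushed more than 40 mm or tipped (distance of mug from where it was at the start of the episode above 0.04 m or angle between mug's own z axis and vertical above 0.5 rad).
It also fails if it takes over 70 s, if anything falls off the work surface, if the arm or the gripper's body presses on something with over 40 N, if the wrist force passes 120 N, or if a joint passes its speed limit or range.

### The arm

A 6-joint arm with a two-finger parallel gripper is mounted at the origin on the work surface. World frame = base frame: x ahead of the robot, y to its left, z up, the work surface at z = 0. Lengths are in m, angles in rad, forces in N, time in s.
With the tool pointing down it reaches from about 0.25 to 0.725 m from the base axis. Payload 9.7 kg.
Tool frame: the origin (TCP) lies midway between the tips of the shut fingers; the grasp point (between the pads) lies 19 mm behind it; z points along the fingers, y is the direction in which the jaws open and shut (so a half turn about z gives the same grasp; the last joint's range is limited). The gripper opens to 85 mm and grips with 20 to 120 N. Pads are 22 mm wide; open, the fingers measure 114 mm over their backs; the gripper's body (76 mm by 85 mm) begins 54 mm behind the grasp point. The pads swing forward as they close: fully open they stand 13 mm farther back than shut.
Start: joints at [-1.138, 0.087, 0.176, 1.66, 0, 1.571], TCP at [0.231, -0.499, 0.231] pointing down, gripper open.
Joint ranges: [-3.13, 3.13], [-0.85, 1.81], [-1.15, 1.24], [-2.2, 2.28], [-1.44, 1.52], [-3.14, 3.14]. Speed limits (rad/s): [2.22, 2.22, 2.57, 3.14, 3.14, 3.14].

### API

Orientations are given as a rotation vector (axis times angle).
In Python, from station import bot, sense, imaging gives the robot as it stands. Calls block until the motion is done:
- bot.move_ptp(position, orientation): joint-space move of the TCP to a pose.
- bot.movel(position, feed=0.15, orientation=None): straight line of the TCP; orientation=None keeps the orientation; feed is the mean speed in m/s.
- bot.movej(angles): joint-space move.
- bot.set_gripper(opening, squeeze=None): finger opening in m; squeeze is the grip in N (None keeps the last); returns when the fingers have stopped.
- bot.hold(seconds).
- bot.inverse_kinematics(position, orientation): joint angles nearest the present ones, or None.
- sense(): the state.
- imaging.get_image(name): name is "scene" or "side" or "wrist"; returns the picture (400x640x3 uint8, blue, green, red); there is no depth.
- imaging.camera_params(name): a dict with "mtx" (3x3 intrinsics, pixels), "camera_from_world" (4x4, takes a point from world to camera coordinates). Camera axes: x right, y up, looking along -z (the intrinsics and any distortion apply to the point x, -y, -z); pixel columns grow to the right and rows downward; lengths in m; the calibration is good to about 2 mm. A picture is of the moment at which its call begins: read the wrist's pose just before it. camera_params takes no time and is no camera call; for the wrist camera it gives the pose at the moment of the call.
A pose or a line that the arm cannot do raises bot.IKError and nothing moves.
- bot.close_job(): hands the job in, once; it reports no verdict.
The state is a dict: "t": time; "qpos": joint angles; "dq": joint speeds; "joint_torque": joint torques, N m; "tool_pos": TCP position; "tool_rot": TCP orientation; "contact_force": force on the tool from outside, world axes, zero at the start; "ft_torque": the same for the moment, N m; "opening": finger opening in m.
Only numpy, scipy, OpenCV 4.12 (cv2) and the standard library are available. Lean on these libraries where they do the work, as an engineer would, in place of code of your own. Each camera call takes 0.05 s, during which the arm holds its last target. There are 200 camera calls.

## Working session

There is one attempt and no reset: what is moved stays moved. The work goes in short steps, each a Python script; the robot and the scene stay as the last script left them, time stands still between calls to the robot, and variables do not carry over. Pictures are saved under pics/ and viewed, about 8 in all and at most 12, crops included, and the job is handed in when it is done.

```bash
ls; mkdir -p pics; python3 - <<'E'
from station import bot,sense,imaging
import cv2,numpy as np
np.set_printoptions(precision=4,suppress=True)
for n in ("scene","side"):
    im=imaging.get_image(n); cv2.imwrite(f"pics/{n}0.png",im)
    p=imaging.camera_params(n); print(n,p)
print(imaging.camera_params("wrist")); print(sense())
E
```

```text
pics
scene {'mtx': array([[408.2557,   0.    , 320.4225],
       [  0.    , 408.2557, 202.4513],
       [  0.    ,   0.    ,   1.    ]]), 'camera_from_world': array([[ 0.5197,  0.8544,  0.0015, -0.3389],
       [-0.5562,  0.337 ,  0.7597,  0.2488],
       [ 0.6485, -0.3956,  0.6503, -1.3552],
       [ 0.    ,  0.    ,  0.    ,  1.    ]])}
side {'mtx': array([[436.6432,   0.    , 317.1035],
       [  0.    , 436.6432, 205.1532],
       [  0.    ,   0.    ,   1.    ]]), 'camera_from_world': array([[-0.6881, -0.7255,  0.0129,  0.4467],
       [ 0.5014, -0.4626,  0.7311, -0.4006],
       [-0.5244,  0.5096,  0.6821, -0.6078],
       [ 0.    ,  0.    ,  0.    ,  1.    ]])}
{'mtx': array([[356.8363,   0.    , 320.3231],
       [  0.    , 356.8363, 203.779 ],
       [  0.    ,   0.    ,   1.    ]]), 'camera_from_world': array([[ 0.4178, -0.9086, -0.0026, -0.5492],
       [ 0.8588,  0.3958, -0.3252,  0.0414],
       [ 0.2965,  0.1337,  0.9456, -0.3804],
       [ 0.    ,  0.    ,  0.    ,  1.    ]])}
{'t': 0.1, 'qpos': array([-1.138 ,  0.0874,  0.1752,  1.6598, -0.    ,  1.5708]), 'dq': array([-0.0017, -0.0005,  0.0013, -0.0002,  0.0023,  0.0006]), 'joint_torque': array([  0.001 , -52.156 ,  46.5654,   0.016 ,   0.0001,   0.    ]), 'tool_pos': array([ 0.2306, -0.4991,  0.2307]), 'tool_rot': array([-3.0672, -0.6743,  0.0004]), 'contact_force': array([-0.2412, -1.1117, -0.2966]), 'ft_torque': array([ 0.0024, -0.0034, -0.0016]), 'opening': 0.08543774919502664}
```

View pics/scene0.png

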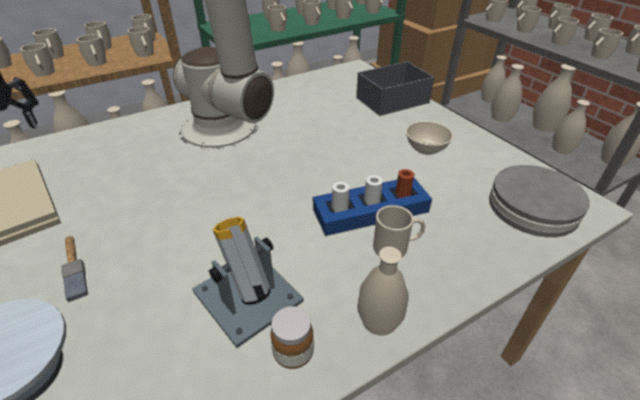

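View pics/side0.png

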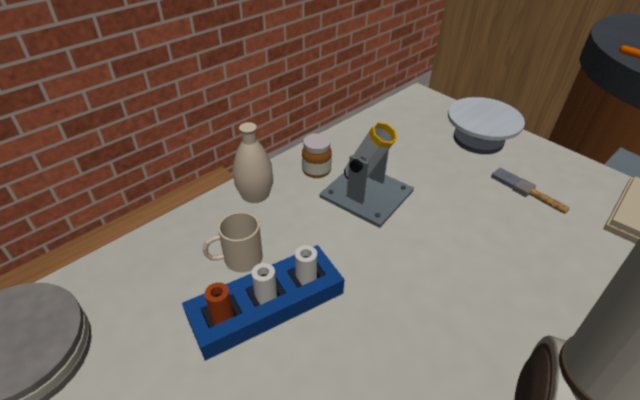

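Scene: white prop tops near (341,187) and (374,181), red at (405,174), yellow rim around (231,228). Side: white tops near (264,270) and (306,252), red at (218,290), rim at (383,135). The mug stands behind the block in both. Next step is a rough triangulation, then close wrist views.

```bash
cat > h.py <<'E'
from station import bot,sense,imaging
import cv2,numpy as np
from scipy.spatial.transform import Rotation as R
np.set_printoptions(precision=4,suppress=True)
def ray(p,uv):
    M=p["camera_from_world"]; K=p["mtx"]
    d=np.array([(uv[0]-K[0,2])/K[0,0],-(uv[1]-K[1,2])/K[1,1],-1.])
    Rm=M[:3,:3]; return -Rm.T@M[:3,3],(Rm.T@d)/np.linalg.norm(d)
def plane(p,uv,z):
    c,d=ray(p,uv); return c+d*(z-c[2])/d[2]
def tri(obs):
    A=np.zeros((3,3));b=np.zeros(3);rs=[ray(*o) for o in obs]
    for c,d in rs: P=np.eye(3)-np.outer(d,d);A+=P;b+=P@c
    X=np.linalg.solve(A,b); return X,[np.linalg.norm(np.cross(X-c,d)) for c,d in rs]
def proj(p,X):
    x=p["camera_from_world"]@np.r_[X,1]; K=p["mtx"]
    return np.array([K[0,2]-K[0,0]*x[0]/x[2],K[1,2]+K[1,1]*x[1]/x[2]])
def yellow(im):
    h=cv2.cvtColor(im,cv2.COLOR_BGR2HSV)
    return cv2.inRange(h,(18,150,110),(32,255,255))
def blue(im):
    h=cv2.cvtColor(im,cv2.COLOR_BGR2HSV)
    return cv2.inRange(h,(105,150,40),(125,255,255))
def biggest(m):
    c,_=cv2.findContours(m,cv2.RETR_EXTERNAL,cv2.CHAIN_APPROX_NONE); return max(c,key=cv2.contourArea)
E
python3 - <<'E'
from h import *
S,D=imaging.camera_params("scene"),imaging.camera_params("side")
for n,a,b in (("w1",(341,187),(306,252)),("w2",(374,181),(264,270)),("red",(405,174),(218,290)),("rim",(231,228),(383,135))):
    print(n,tri([(S,a),(D,b)]))
for f in ("scene","side"):
    im=cv2.imread(f"pics/{f}0.png")
    for m in (yellow(im),blue(im)):
        c=biggest(m);print(f,cv2.contourArea(c),cv2.boundingRect(c),cv2.fitEllipse(c)[0])
# camera in tool frame
s=sense();T=np.eye(4);T[:3,:3]=R.from_rotvec(s["tool_rot"]).as_matrix();T[:3,3]=s["tool_pos"]
print(imaging.camera_params("wrist")["camera_from_world"]@T)
E
```

```text
w1 (array([0.5773, 0.0999, 0.0988]), [np.float64(0.0016383631521001214), np.float64(0.0016383631521000182)])
w2 (array([0.5977, 0.1808, 0.0975]), [np.float64(0.0017609821733638414), np.float64(0.0017609821733639446)])
red (array([0.6157, 0.2628, 0.098 ]), [np.float64(0.0006915914753269842), np.float64(0.000691591475327031)])
rim (array([ 0.6557, -0.1936,  0.1787]), [np.float64(0.00198112946184211), np.float64(0.00198112946184209)])
scene 293.5 (214, 218, 31, 21) (228.786376953125, 227.80982971191406)
scene 2056.5 (314, 180, 116, 54) (367.42523193359375, 206.20481872558594)
side 180.5 (370, 122, 27, 23) (382.5631103515625, 133.3660125732422)
side 5549.5 (183, 246, 161, 113) (259.8977966308594, 302.6411437988281)
[[-0.0018  1.      0.0014  0.    ]
 [ 0.9457  0.0012  0.3252 -0.0332]
 [ 0.3252  0.0019 -0.9457 -0.1607]
 [ 0.      0.      0.      1.    ]]
```

Triangulation agrees with the given sizes: prop tops at about 0.098 m and 83 mm apart, rim at 0.179 m. Now closer wrist views of the block and tube.

```bash
cat >> h.py <<'E'
CT=np.array([[0,1,0,0],[.9457,0,.3252,-.0332],[.3252,0,-.9457,-.1607],[0,0,0,1.]]) # cam_from_tool
def campose(target,direction,dist,roll):
    d=np.array(direction,float);d/=np.linalg.norm(d)   # from target to camera
    c=np.array(target)+d*dist
    z=d; x=np.cross([np.cos(roll),np.sin(roll),0],z);x/=np.linalg.norm(x);y=np.cross(z,x)
    W=np.eye(4);W[:3,:3]=np.c_[x,y,z];W[:3,3]=c
    T=W@CT; return T[:3,3],R.from_matrix(T[:3,:3]).as_rotvec()
def shoot(name,target,direction,dist,rolls=np.arange(0,6.28,.26)):
    q0=sense()["qpos"];best=None
    for r in rolls:
        P,o=campose(target,direction,dist,r)
        if P[2]<.2: continue
        q=bot.inverse_kinematics(P,o)
        if q is not None and (best is None or abs(q-q0).max()<best[0]): best=(abs(q-q0).max(),q,r)
    if best is None: print(name,"no ik");return
    bot.movej(best[1]);bot.hold(.15)
    p=imaging.camera_params("wrist");im=imaging.get_image("wrist")
    cv2.imwrite(f"pics/{name}.png",im);np.savez(f"pics/{name}.npz",**p);print(name,sense()["t"],best[0],best[2])
E
python3 - <<'E'
from h import *
m=[.65,-.19,.15]
shoot("tube_r",m,[-.25,-.5,.8],.28)
shoot("tube_m",m,[-.55,0,.8],.3)
shoot("tube_l",m,[-.25,.5,.8],.28)
shoot("block",[.598,.181,.08],[-.1,0,1],.33)
try:
  a=np.vstack([np.hstack([cv2.imread("pics/tube_r.png"),cv2.imread("pics/tube_m.png")]),np.hstack([cv2.imread("pics/tube_l.png"),cv2.imread("pics/block.png")])])
  cv2.imwrite("pics/m1.png",cv2.resize(a,(800,500),interpolation=cv2.INTER_AREA))
except Exception as e: print(e)
E
```

```text
tube_r 1.85 0.8385083102680545 0.26
tube_m 2.8583 0.5825079672094021 0.52
tube_l 3.85 0.8027476478034018 1.3
block 5.1917 0.43705447030121947 1.3
```

View pics/m1.png

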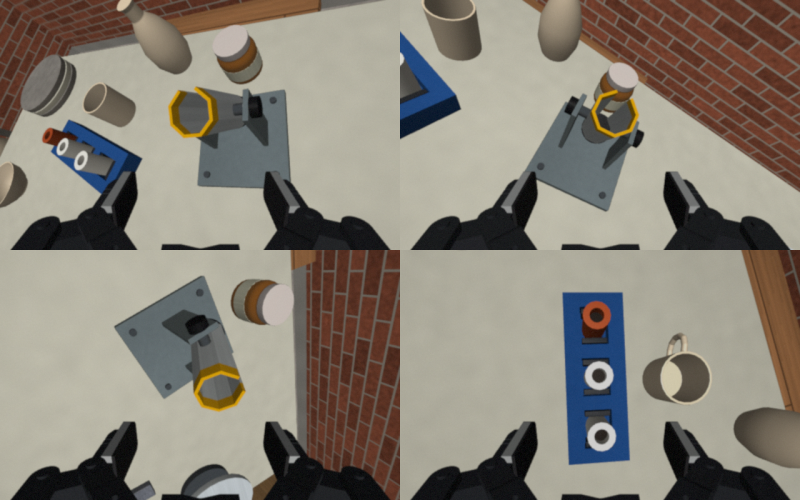

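Montage: tube_r shows the rim at (193,112) in its quadrant, with the tube running right to the clamp at (245,105). tube_l shows the rim at (220,390) with the tube running up to (200,330). In the block view the white props are the lower two and the mug is to their right. I'll enlarge the tube for its edges.

```bash
python3 - <<'E'
from h import *
def c(n,x,y,w,h,s): return cv2.resize(cv2.imread(f"pics/{n}.png")[y:y+h,x:x+w],None,fx=s,fy=s,interpolation=cv2.INTER_CUBIC)
a=np.hstack([c("tube_r",260,120,200,150,2),c("tube_l",250,90,200,150,2)])
b=np.hstack([c("tube_m",240,120,200,150,2),c("scene0",190,205,100,75,4)])
o=np.vstack([a,b]);cv2.imwrite("pics/m2.png",o);print(o.shape)
views=[]
for n in ("tube_r","tube_m","tube_l","scene0","side0"):
    im=cv2.imread(f"pics/{n}.png")
    p=dict(np.load(f"pics/{n}.npz")) if n[0]=="t" else imaging.camera_params(n[:-1])
    m=yellow(im);cs,hi=cv2.findContours(m,cv2.RETR_CCOMP,cv2.CHAIN_APPROX_NONE)
    k=max(range(len(cs)),key=lambda i:cv2.contourArea(cs[i])*(hi[0][i][3]<0))
    hull=cv2.convexHull(cs[k]);e=cv2.fitEllipse(cs[k]);
    inn=[i for i in range(len(cs)) if hi[0][i][3]==k]; 
    f=cv2.fitEllipse(max((cs[i] for i in inn),key=len)) if inn else None
    print(n,e,f); print(cv2.approxPolyDP(hull,2.5,True)[:,0].tolist()); views.append((p,e[0]))
print(tri(views[:3]),tri(views))
E
```

```text
(600, 800, 3)
tube_r ((305.1771545410156, 179.44056701660156), (66.9857406616211, 76.6765365600586), 178.2216033935547) None
[[314, 139], [337, 156], [341, 192], [322, 218], [293, 219], [273, 200], [269, 170], [285, 145]]
tube_m ((343.782958984375, 181.43197631835938), (67.44603729248047, 70.22797393798828), 148.99923706054688) None
[[347, 144], [372, 158], [381, 185], [369, 211], [340, 219], [316, 207], [306, 177], [319, 152]]Traceback (most recent call last):
  File "<stdin>", line 14, in <module>
cv2.error: OpenCV(4.12.0) /io/opencv/modules/imgproc/src/shapedescr.cpp:361: error: (-201:Incorrect size of input array) There should be at least 5 points to fit the ellipse in function 'fitEllipseNoDirect'
```

View pics/m2.png

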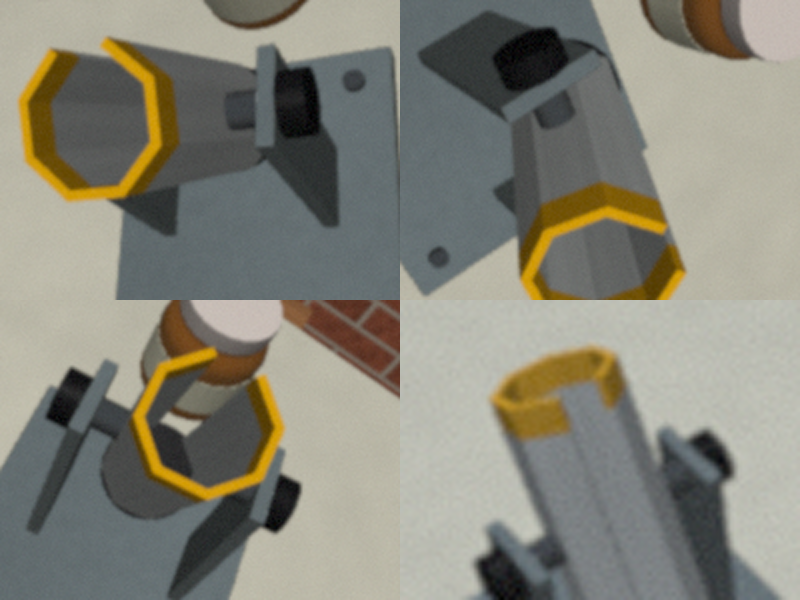

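The enlarged view shows the rim's bright top face separately from its darker sides, with the window gap opposite the robot in tube_m. I'll triangulate the 8 outer corners of the bright face across the three wrist views.

```bash
python3 - <<'E'
from h import *
P=[];C=[]
for n in ("tube_r","tube_m","tube_l"):
    im=cv2.imread(f"pics/{n}.png");p=dict(np.load(f"pics/{n}.npz"))
    h=cv2.cvtColor(im,cv2.COLOR_BGR2HSV)
    m=cv2.inRange(h,(18,150,165),(32,255,255))
    hull=cv2.convexHull(biggest(m))
    for e in np.arange(1,6,.25):
        q=cv2.approxPolyDP(hull,e,True)[:,0]
        if len(q)<=8: break
    print(n,len(q),q.tolist()); P.append(p);C.append(q.astype(float))
import itertools
best=[]
for s1,s2 in itertools.product(range(8),range(8)):
    if any(len(c)!=8 for c in C): break
    X=[];r=0
    for i in range(8):
        x,e=tri([(P[0],C[0][i]),(P[1],C[1][(i+s1)%8]),(P[2],C[2][(i+s2)%8])]);X.append(x);r+=sum(e)/24
    best.append((r,s1,s2,np.array(X)))
best.sort(key=lambda b:b[0])
for b in best[:2]:
    X=b[3];c=X.mean(0);u,s,vt=np.linalg.svd(X-c);a=vt[2]*np.sign(vt[2][2])
    print(b[:3],"c",c,"a",a,"lean",np.degrees(np.arccos(a[2])),"az",np.degrees(np.arctan2(a[1],a[0])),"rms plane",s[2]/8**.5,"radii",np.linalg.norm(X-c,axis=1)); print(X)
# prop tops
im=cv2.imread("pics/block.png");p=dict(np.load("pics/block.npz"))
rect=cv2.minAreaRect(biggest(blue(im)));print("block",plane(p,rect[0],.045),[plane(p,q,.045) for q in cv2.boxPoints(rect)])
h=cv2.cvtColor(im,cv2.COLOR_BGR2HSV)
w=cv2.inRange(h,(0,0,200),(179,40,255)); r=cv2.bitwise_or(cv2.inRange(h,(0,140,120),(12,255,255)),cv2.inRange(h,(175,140,120),(179,255,255)))
for nm,m in (("white",w),("red",r)):
    cs,_=cv2.findContours(m,cv2.RETR_EXTERNAL,cv2.CHAIN_APPROX_NONE)
    for c in cs:
        if cv2.contourArea(c)>400:
            e=cv2.fitEllipse(cv2.convexHull(c));print(nm,e,plane(p,e[0],.1))
E
```

```text
tube_r 8 [[314, 139], [336, 158], [340, 191], [322, 217], [293, 219], [273, 200], [269, 170], [285, 145]]
tube_m 8 [[346, 144], [372, 158], [381, 185], [370, 210], [343, 219], [316, 205], [307, 176], [319, 152]]
tube_l 8 [[382, 202], [391, 228], [377, 248], [352, 257], [322, 250], [311, 231], [322, 205], [353, 193]]
(np.float64(0.00047899287413488895), 1, 1) c [ 0.6535 -0.1966  0.1869] a [-0.3884 -0.0803  0.918 ] lean 23.363937956277233 az -168.32111105537538 rms plane 0.0005454319114717687 radii [0.0288 0.029  0.0291 0.0291 0.0289 0.0293 0.0294 0.029 ]
[[ 0.679  -0.2046  0.1977]
 [ 0.6679 -0.2215  0.191 ]
 [ 0.6489 -0.225   0.1822]
 [ 0.6313 -0.2117  0.1754]
 [ 0.6271 -0.1896  0.1775]
 [ 0.6391 -0.1715  0.1828]
 [ 0.6588 -0.168   0.1914]
 [ 0.6758 -0.1812  0.1972]]
(np.float64(0.007370179134266918), 1, 2) c [ 0.6525 -0.1965  0.1869] a [-0.7914 -0.0353  0.6103] lean 52.39146067418478 az -177.44449212229105 rms plane 0.0005075333264198892 radii [0.0274 0.0267 0.0286 0.0311 0.0292 0.027  0.0289 0.0291]
[[ 0.6686 -0.2081  0.2058]
 [ 0.6588 -0.2216  0.1934]
 [ 0.6442 -0.2214  0.1755]
 [ 0.6345 -0.2067  0.1637]
 [ 0.6364 -0.1841  0.1659]
 [ 0.6478 -0.1703  0.1821]
 [ 0.6608 -0.1718  0.1995]
 [ 0.6686 -0.1878  0.2096]]
block [0.5938 0.182  0.045 ] [array([0.5782, 0.3284, 0.045 ]), array([0.6751, 0.3096, 0.045 ]), array([0.6095, 0.0344, 0.045 ]), array([0.516 , 0.0598, 0.045 ])]
white ((322.2296142578125, 298.4418029785156), (42.29502487182617, 43.25876998901367), 24.92073631286621) [0.5753 0.1006 0.1   ]
white ((318.37078857421875, 200.50564575195312), (42.33294677734375, 42.57302474975586), 141.90707397460938) [0.5949 0.1829 0.1   ]
red ((314.1891784667969, 104.29106140136719), (43.143192291259766, 44.6944465637207), 127.85041809082031) [0.6141 0.2648 0.1   ]
```

The corner triangulation is clean: 0.5 mm residual and radii of 29 mm against the 29.8 mm expected. The mouth is at (0.6535, -0.1966, 0.187), lean 23.4°, azimuth about 11°, and the window side agrees. The prop tops are 84.4 mm apart (85 given). Next I check IK and pull the first prop.

```bash
cat >> h.py <<'E'
M=np.array([.6535,-.1966,.1869]); az=np.radians(191.);ln=np.radians(23.4)
A=np.array([np.sin(ln)*np.cos(az),np.sin(ln)*np.sin(az),np.cos(ln)])
W={1:np.array([.5753,.1006]),2:np.array([.5949,.1829])}
CX=np.array([.973,-.230,0])
def orient(z,y):
    z=z/np.linalg.norm(z);y=y-z*(y@z);y/=np.linalg.norm(y)
    return R.from_matrix(np.c_[np.cross(y,z),y,z]).as_rotvec()
def F(): s=sense(); return s["t"],s["opening"],s["contact_force"],s["tool_pos"]
E
python3 - <<'E'
from h import *
for sg in (1,-1):
    for k in (1,2):
        o=orient(np.array([0,0,-1.]),sg*CX)
        for z in (.056,.3): print("grasp",sg,k,z,bot.inverse_kinematics([*W[k],z],o))
ty=np.cross(A,[0,0,1.]);tx=np.cross(ty,A)
for n,y in (("ty+",ty),("ty-",-ty),("tx+",tx),("tx-",-tx)):
    o=orient(-A,y)
    print(n,[bot.inverse_kinematics(M+d*A,o) for d in (0,.12)])
E
```

```text
grasp 1 1 0.056 [ 0.1731  0.1712 -0.0695  1.33    0.      1.976 ]
grasp 1 1 0.3 [0.1731 0.2129 0.4535 1.8114 0.     1.976 ]
grasp 1 2 0.056 [0.2983 0.2615 0.0365 1.3459 0.     2.1012]
grasp 1 2 0.3 [0.2983 0.317  0.5808 1.8346 0.     2.1012]
grasp -1 1 0.056 [ 0.1731  0.1712 -0.0695  1.33    0.     -1.1656]
grasp -1 1 0.3 [ 0.1731  0.2129  0.4535  1.8114  0.     -1.1656]
grasp -1 2 0.056 [ 0.2983  0.2615  0.0365  1.3459  0.     -1.0404]
grasp -1 2 0.3 [ 0.2983  0.317   0.5808  1.8346  0.     -1.0404]
ty+ [array([-0.3825,  0.0365, -0.0248,  1.1611,  0.2175, -0.536 ]), array([-0.43  , -0.0235,  0.1295,  1.3856,  0.2335, -0.5819])]
ty- [array([-0.3825,  0.0365, -0.0248,  1.1611,  0.2175,  2.6056]), array([-0.43  , -0.0235,  0.1295,  1.3856,  0.2335,  2.5597])]
tx+ [array([-0.3825,  0.0365, -0.0248,  1.1611,  0.2175,  1.0348]), array([-0.43  , -0.0235,  0.1295,  1.3856,  0.2335,  0.9889])]
tx- [array([-0.3825,  0.0365, -0.0248,  1.1611,  0.2175, -2.1068]), array([-0.43  , -0.0235,  0.1295,  1.3856,  0.2335, -2.1527])]
```

```bash
cat >> h.py <<'E'
def pull(k):
    o=orient(np.array([0,0,-1.]),CX); p=W[k]
    bot.set_gripper(.066)
    bot.move_ptp([*p,.16],o); bot.movel([*p,.056],feed=.1); 
    print("above",F())
    bot.set_gripper(.03,80); print("gripped",F())
    for z in (.066,.08,.1,.15): bot.movel([*p,z],feed=.05); print(F())
    bot.movel([*p,.26],feed=.2); print("up",F())
E
python3 - <<'E'
from h import *
pull(1)
cv2.imwrite("pics/up1.png",np.vstack([imaging.get_image("side")[100:,100:500],imaging.get_image("wrist")[100:,100:500]]))
E
```

```text
above (7.1917, 0.06594699033032117, array([ 0.7465,  0.5501, -0.0662]), array([0.5757, 0.1007, 0.0568]))
gripped (7.55, 0.038670425817217954, array([-0.5041,  0.1558,  6.0406]), array([0.5758, 0.1006, 0.0568]))
(7.9, 0.038377158945331065, array([-5.6661,  2.4278,  1.0414]), array([0.5747, 0.1008, 0.0662]))
(8.3333, 0.03862641081307425, array([-3.2333,  0.7428,  2.8478]), array([0.5756, 0.1007, 0.0812]))
(8.8833, 0.03833628148141561, array([-0.2939,  0.4872, -3.0233]), array([0.5757, 0.1006, 0.1005]))
(10.0333, 0.03866404885791366, array([ 1.2409, -0.6692, -1.839 ]), array([0.5751, 0.1006, 0.1496]))
up (10.7333, 0.03843063558194563, array([-0.4803,  0.2187, -3.1081]), array([0.5752, 0.1006, 0.2588]))
```

View pics/up1.png

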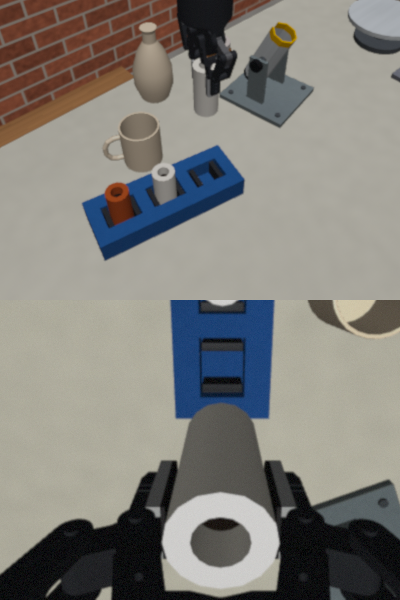

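The prop is out and held upright. The apparent size of its top puts it about 39–43 mm behind the TCP, so it hasn't slipped. The red and second white props and the mug are undisturbed. Next is the pre-insert pose, then a stepped insertion with force checks.

```bash
cat >> h.py <<'E'
ty=np.cross(A,[0,0,1.]);OI=orient(-A,-ty)
def insert():
    bot.movel(sense()["tool_pos"]*[1,1,0]+[0,0,.3],feed=.2)
    bot.move_ptp(M+.13*A,OI); bot.movel(M+.062*A,feed=.15); print("pre",F())
    for d in (.045,.037,.03,.02,.012,.005):
        bot.movel(M+d*A,feed=.06); f=F(); print(d,f)
        if np.linalg.norm(f[2])>15: print("STOP");return False
    return True
E
python3 - <<'E'
from h import *
print(insert())
a=imaging.get_image("scene")[150:300,150:350];b=imaging.get_image("side")[80:230,290:490]
cv2.imwrite("pics/ins1.png",cv2.resize(np.hstack([a,b]),None,fx=2,fy=2))
E
```

```text
pre (12.9667, 0.03870413456122847, array([ 0.2532, -0.2734, -1.2475]), array([ 0.6296, -0.2007,  0.2444]))
0.045 (13.4, 0.03884388786768483, array([ 0.0335,  0.527 , -1.1314]), array([ 0.6358, -0.1999,  0.2277]))
0.037 (13.6833, 0.038480485959599534, array([ 0.2561, -0.1381, -1.5243]), array([ 0.6389, -0.1993,  0.2202]))
0.03 (13.95, 0.03822176468740803, array([ 0.3849,  0.3154, -1.9605]), array([ 0.6417, -0.1987,  0.2137]))
0.02 (14.2667, 0.03865312242536085, array([-0.7854, -0.0054, -2.0162]), array([ 0.6455, -0.1979,  0.2044]))
0.012 (14.55, 0.03827569384993252, array([-0.0237,  0.1246, -1.8482]), array([ 0.6487, -0.1974,  0.1972]))
0.005 (14.8167, 0.038559791103785296, array([ 0.163 ,  0.4087, -2.4069]), array([ 0.6514, -0.1968,  0.1908]))
True
```

View pics/ins1.png

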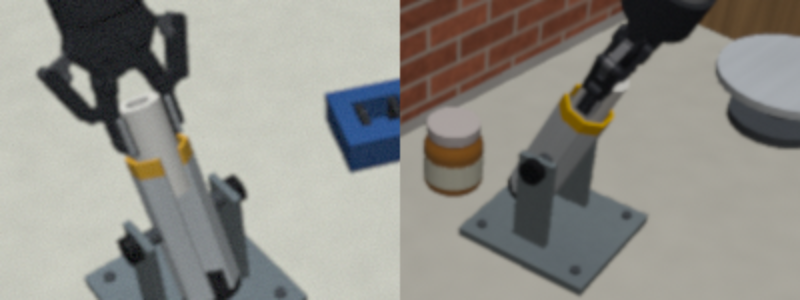

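No contact, and through the window the prop can be seen about 40 mm inside the tube. I'll release it, back off along the axis and look.

```bash
python3 - <<'E'
from h import *
bot.set_gripper(.06); bot.hold(.4); print(F())
bot.movel(M+.12*A,feed=.2); bot.hold(.2)
a=imaging.get_image("scene")[150:350,150:350];w=imaging.get_image("wrist")
cv2.imwrite("pics/rel1.png",np.hstack([cv2.resize(a,(400,400)),w[:,120:520]]));print(F())
E
```

```text
(15.6583, 0.060261179614881054, array([-0.6627, -0.295 ,  0.6438]), array([ 0.6516, -0.197 ,  0.1915]))
(16.6833, 0.05993457690251905, array([0.3275, 0.3918, 0.4365]), array([ 0.6067, -0.2055,  0.2959]))
```

View pics/rel1.png

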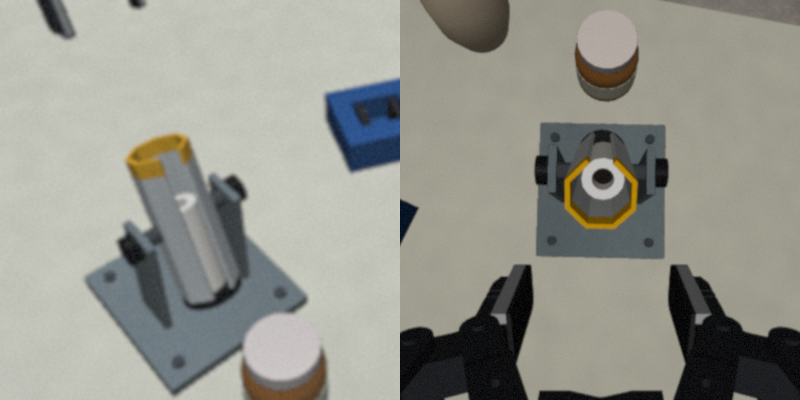

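The first prop slid down: its white top shows through the window well below the rim. Its apparent size (42 px against 70 px for the rim) puts it about 60–70 mm below the mouth, matching the 60 mm expected on the stop. Second prop now.

```bash
python3 - <<'E'
from h import *
bot.move_ptp([*W[2],.25],orient(np.array([0,0,-1.]),CX))
pull(2)
w=imaging.get_image("wrist")
ok=insert()
print(ok)
a=imaging.get_image("scene")[150:300,150:350]
cv2.imwrite("pics/ins2.png",np.hstack([w[:,120:520],cv2.resize(a,(400,400))]))
E
```

```text
above (20.0167, 0.0661689720567286, array([-0.6974,  0.3452,  0.9089]), array([0.5953, 0.183 , 0.0568]))
gripped (20.375, 0.03874916875058708, array([-0.8347,  0.3235,  5.6231]), array([0.5953, 0.183 , 0.0569]))
(20.725, 0.03855616220409945, array([-4.4853,  1.0623,  0.8035]), array([0.5944, 0.1831, 0.0662]))
(21.1583, 0.03852000558304101, array([-2.5388,  1.5822,  2.9197]), array([0.5952, 0.183 , 0.0812]))
(21.7083, 0.03858068425498838, array([ 0.0684, -0.5663, -2.5869]), array([0.5952, 0.1829, 0.1005]))
(22.8583, 0.038653135645568354, array([ 0.0517,  0.8314, -0.9029]), array([0.5947, 0.1829, 0.1495]))
up (23.5583, 0.03841827613876613, array([-0.9584,  0.6939, -2.3408]), array([0.5948, 0.1829, 0.2588]))
pre (26.0083, 0.03850041775142624, array([-0.959 , -0.0618, -1.2894]), array([ 0.6296, -0.2008,  0.2444]))
0.045 (26.4417, 0.03843485492234053, array([ 0.2236,  0.2817, -2.3956]), array([ 0.6358, -0.1999,  0.2278]))
0.037 (26.725, 0.03826248779512978, array([-0.8769, -1.3467, -4.0585]), array([ 0.6389, -0.1993,  0.2202]))
0.03 (26.9917, 0.03844708431778398, array([ 0.378 ,  0.3038, -2.8008]), array([ 0.6417, -0.1987,  0.2138]))
0.02 (27.3083, 0.03801838001630307, array([ 0.4361,  0.7172, -2.6085]), array([ 0.6455, -0.198 ,  0.2044]))
0.012 (27.5917, 0.03870202448344579, array([-0.0814,  0.2882, -2.0745]), array([ 0.6487, -0.1973,  0.1972]))
0.005 (27.8583, 0.03915218242051537, array([ 0.6163,  0.3293, -2.4298]), array([ 0.6514, -0.1968,  0.1908]))
True
```

View pics/ins2.png

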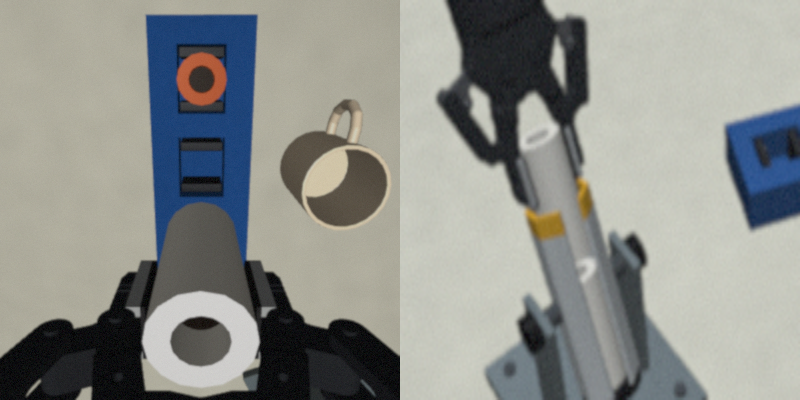

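The second prop is held straight and inserted about 40 mm with no contact. The red prop and mug are in place, and the first prop's top is visible below. I'll release, retreat and check by triangulating the top of the second prop.

```bash
python3 - <<'E'
from h import *
bot.set_gripper(.06); bot.hold(.5); print(F())
bot.movel(M+.15*A,feed=.2); bot.hold(.2)
p=imaging.camera_params("wrist");w=imaging.get_image("wrist");s=imaging.get_image("scene");d=imaging.get_image("side")
cv2.imwrite("pics/rel2.png",np.hstack([cv2.resize(s[150:350,150:350],(400,400)),w[:,120:520]]));print(F())
cv2.imwrite("pics/wf.png",w)
T=M+.03*A  # expected top centre
for n,im,q in (("scene",s,imaging.camera_params("scene")),("side",d,imaging.camera_params("side")),("wrist",w,p)):
    u=proj(q,T); m=cv2.inRange(cv2.cvtColor(im,cv2.COLOR_BGR2HSV),(0,0,195),(179,45,255))
    cs,_=cv2.findContours(m,cv2.RETR_EXTERNAL,cv2.CHAIN_APPROX_NONE)
    cs=[c for c in cs if cv2.contourArea(c)>25 and np.hypot(*(np.array(cv2.minAreaRect(c)[0])-u))<25]
    print(n,"expect",u,[cv2.fitEllipse(cv2.convexHull(c)) for c in cs if len(cv2.convexHull(c))>4])
E
```

```text
(28.75, 0.060488022899987996, array([0.2294, 0.3052, 0.2723]), array([ 0.6515, -0.197 ,  0.1915]))
(29.975, 0.06020540348124729, array([ 0.7824, -1.0982,  0.0081]), array([ 0.5951, -0.2078,  0.3239]))
scene expect [221.3145 209.4308] [((219.88221740722656, 205.94175720214844), (12.48472785949707, 22.47153663635254), 68.69613647460938)]
side expect [390.9275 122.6326] []
wrist expect [320.7073 194.931 ] []
```

View pics/rel2.png

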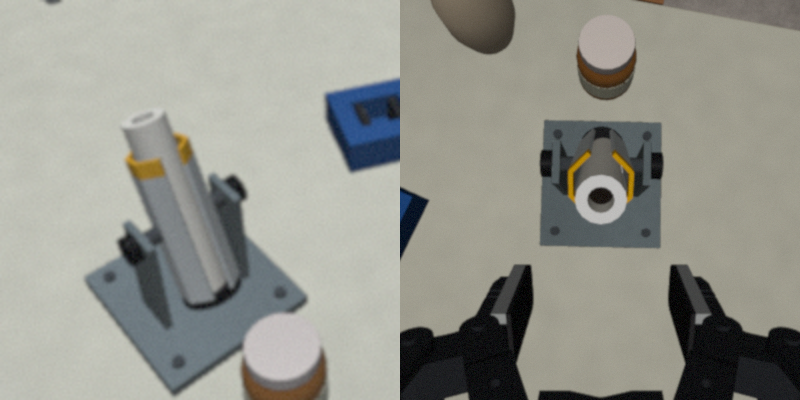

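```bash
python3 - <<'E'
from h import *
w=cv2.imread("pics/wf.png");m=cv2.inRange(cv2.cvtColor(w,cv2.COLOR_BGR2HSV),(0,0,185),(179,30,255))
m=cv2.bitwise_and(m,cv2.circle(np.zeros_like(m),(320,199),35,255,-1))
e=cv2.fitEllipse(cv2.convexHull(biggest(m)));print(e)
X,r=tri([(imaging.camera_params("wrist"),e[0]),(imaging.camera_params("scene"),(219.9,205.9))])
v=X-M; z=v@A; print(X,r,"above mouth",z,"lateral",v-z*A,np.linalg.norm(v-z*A))
bot.movel(M+.2*A,feed=.2);bot.hold(.5);print(F())
s=imaging.get_image("scene");m=cv2.inRange(cv2.cvtColor(s,cv2.COLOR_BGR2HSV),(0,0,195),(179,45,255))
cs,_=cv2.findContours(m,cv2.RETR_EXTERNAL,cv2.CHAIN_APPROX_NONE)
print([cv2.fitEllipse(cv2.convexHull(c))[0] for c in cs if cv2.contourArea(c)>25 and np.hypot(*(np.array(cv2.minAreaRect(c)[0])-[221,209]))<25])
E
```

```text
((320.3956604003906, 199.0238800048828), (46.03630828857422, 49.075157165527344), 93.78751373291016)
[ 0.6384 -0.1994  0.2204] [np.float64(0.0001320501255975404), np.float64(0.00013205012559746386)] above mouth 0.036796605718135894 lateral [-0.0007  0.     -0.0003] 0.0007950241272765406
(30.875, 0.06024003352233485, array([-0.3818,  0.0449,  0.7869]), array([ 0.5756, -0.2117,  0.3702]))
[]
```

The top triangulates to 37 mm above the mouth against 30 expected. That's within tolerance, but the scene ellipse is small and noisy, and its last mask came up empty. I'll check with two closer oblique wrist views before handing in.

```bash
python3 - <<'E'
from h import *
T=M+.03*A; obs=[]; crops=[]
for n,dr in (("f_r",[-.35,-.6,.75]),("f_l",[-.35,.6,.75])):
    shoot(n,T,dr,.26)
    p=dict(np.load(f"pics/{n}.npz"));im=cv2.imread(f"pics/{n}.png");u=proj(p,T)
    m=cv2.inRange(cv2.cvtColor(im,cv2.COLOR_BGR2HSV),(0,0,190),(179,25,255))
    m=cv2.bitwise_and(m,cv2.circle(np.zeros_like(m),tuple(int(v) for v in u),45,255,-1))
    e=cv2.fitEllipse(cv2.convexHull(biggest(m)));obs.append((p,e[0]));print(n,u,e)
    cv2.ellipse(im,e,(0,0,255),1);x,y=int(u[0])-100,int(u[1])-100
    crops.append(cv2.resize(im[max(y,0):y+200,max(x,0):x+200],(400,400)))
X,r=tri(obs);v=X-M;z=v@A;print(X,r,"above",z,"lat",v-z*A)
cv2.imwrite("pics/f.png",np.hstack(crops));print(F())
E
```

```text
f_r 31.7333 0.5794676384971403 5.98
f_r [321.9821 204.9403] ((315.1280517578125, 206.1229248046875), (74.9228515625, 92.50831604003906), 161.81857299804688)
f_l 32.9583 1.0976667509070308 0.78
f_l [321.9134 202.1636] ((325.3125305175781, 207.97134399414062), (72.3850326538086, 94.0921401977539), 52.67771530151367)
[ 0.6387 -0.1988  0.2219] [np.float64(0.001273265872548769), np.float64(0.001273265872548495)] above 0.038024929702475105 lat [0.0001 0.0006 0.0001]
(32.9583, 0.060180003042772295, array([-1.1197,  0.1062, -0.161 ]), array([ 0.5819, -0.1618,  0.291 ]))
```

View pics/f.png

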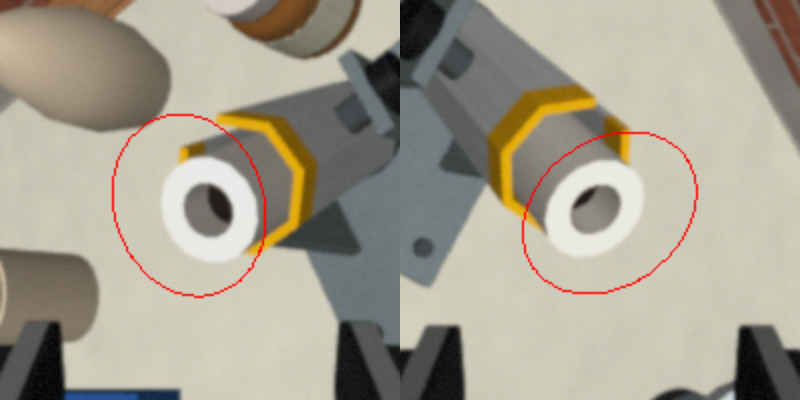

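The masks leaked onto the table, so those ellipses are invalid. The real disc centres are at about (326,208.5) and (318,206). I'll redo it with a tighter threshold.

```bash
python3 - <<'E'
from h import *
obs=[]
for n,g in (("f_r",(326,208)),("f_l",(318,206))):
    p=dict(np.load(f"pics/{n}.npz"));im=cv2.imread(f"pics/{n}.png")
    h=cv2.cvtColor(im,cv2.COLOR_BGR2HSV);print(h[g[1]+18,g[0]-2],h[g[1]+45,g[0]])
    m=cv2.inRange(h,(0,0,212),(179,22,255))
    m=cv2.bitwise_and(m,cv2.circle(np.zeros_like(m),g,32,255,-1))
    e=cv2.fitEllipse(cv2.convexHull(biggest(m)));print(n,e);obs.append((p,e[0]))
for o in (obs,[(obs[0][0],(326,208.5)),(obs[1][0],(318,206))]):
    X,r=tri(o);v=X-M;z=v@A;print(X,r,"above",z,"lat",v-z*A)
E
```

```text
[ 18   5 236] [ 26  27 210]
f_r ((324.6335754394531, 208.8746795654297), (46.232486724853516, 54.88860321044922), 152.997802734375)
[ 30  10 235] [ 27  25 208]
f_l ((318.1243896484375, 206.0361328125), (41.56956481933594, 55.342655181884766), 46.57742691040039)
[ 0.6385 -0.1993  0.2129] [np.float64(0.00023090685938619986), np.float64(0.0002309068593861715)] above 0.02990360475956507 lat [-0.0034 -0.0004 -0.0015]
[ 0.6387 -0.1998  0.212 ] [np.float64(0.00013867849915844024), np.float64(0.00013867849915866263)] above 0.02901318791889826 lat [-0.0035 -0.001  -0.0016]
```

The top is 29.9 mm above the mouth (30 expected). It sits 3.7 mm to the lower-wall side, which matches the 3.5 mm of play. I'll hand in.

```bash
python3 -c "
from h import *
print(F());bot.close_job()"
```

```text
(32.9583, 0.060180003042772295, array([-1.1197,  0.1062, -0.161 ]), array([ 0.5819, -0.1618,  0.291 ]))
the job is handed in; nothing more can be done
```

I pulled both white props out of the block and loaded them end to end into the leaning tube, then handed the job in at 33 s of the 70 s allowed. The job returned no verdict.

- **Tube:** I measured it from three wrist views; the rim corners fitted to 0.5 mm. It leans 23.4°.
- **Insertion:** both props went about 40 mm into the mouth with wrist force under 6 N, then slid down when released.
- **First prop:** after release, its apparent size put its top roughly 60–70 mm below the mouth, where 60 mm means it is on the stop. This was an estimate by eye.
- **Second prop:** its top is 29.9 mm above the mouth (30 expected), so it rests on the first. It sits 3.7 mm off the axis towards the lower wall (limit 10 mm).
- **Red prop and mug:** both looked undisturbed in the last view that showed them, taken after the second prop came out. The gripper was clear of everything at hand-in.

**Checks that disagreed:**
- An early check of the second prop gave 37 mm above the mouth. It relied on a small, noisy ellipse in the scene camera.
- A repeat gave 38 mm because the colour mask had spread onto the table.
- I replaced both with the 29.9 mm result from two close wrist views, whose rays agreed to 0.2 mm.
- One scene mask just before that came back empty, and I didn't look into why.

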